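# Hook the run lever home over the splash shield

## Task

Take the bent rod from its rest, reach over the clear splash shield with it and slowly draw the instrument's slide lever towards the shield until it is fully home against its stop; keep leaning the rod on it there with a steady pull of about 10 N for a good second so that it catches, never hauling harder than 18 N. Keep your hand on the near side of the shield, touch the lever only with the rod, do not bump the shield or shift the bottles and jars, and finally lay the rod back in both notches of its rest the way it lay and let go.

Things in the scene. Friction and masses are not known exactly. Their poses are not given: they have to be found in the camera images.
- rod_grip (a point): Centre of the bent rod's grip, a grey bar 120 mm long (x), 20 wide (y), 22 high. From its +x end an 8 mm round steel rod runs on at mid height to 170 mm from this point, then bends down (-z) 85 mm to a rubber ball. Loose, about 0.16 kg, balances about 30 mm ahead of this point. Starts lying level in its rest, bent end away from the robot. x: along the bar to the bend, z: up.
- rod_tip (a point): Centre of the rubber ball, 14 mm in diameter, at the low end of the bent rod: 170 mm in x and -85 mm in z from rod_grip. Same axes as rod_grip.
- rest_seat (a point): Where rod_grip belongs when the rod lies in its fixed grey rest, 121 mm above the bench. Foot 125 x 100 x 10 mm; two uprights 10 mm thick, 40 wide, 46 mm either way along x, each with a notch 26 mm wide (y), 10 deep, floor 110 mm above the bench, for the bar. Between the uprights 82 mm are free for fingers. x: along the bar, bent end towards +x; z: up.
- shield_top (a point): Middle of the top edge of the clear upright splash shield: 220 mm wide (along y), 5 to 9 mm thick (18 at the foot), top edge 125 mm above the bench. Fixed. x points square across the shield, from the robot's side to the instrument's; the hand must stay on the -x side.
- lever_paddle (a point): Centre of the slide lever's black upright paddle on the instrument's deck behind the shield: 8 mm thick (x), 30 wide (y), 30 high, centre 85 mm above the bench. Axes as shield_top. Slides 28 to 40 mm along x only, towards the shield (-x), with about 2.5 N friction; stays where left. Its hard stop, set differently each time and only felt, is 46 to 64 mm behind the shield's middle plane.
- amber: Bystander: brown bottle, 66 mm in diameter, 140 mm high, left of the instrument; origin at the centre of its foot.
- jar: Bystander: clear jar with black cap, 72 mm in diameter, 100 mm high, right of the rest; origin at the centre of its foot.
- tub: Bystander: small white jar, 56 mm in diameter, 75 mm high, right of the rest; origin at the centre of its foot.
- unit: The instrument: white fixed box 200 x 200 mm, flat deck 60 mm above the bench, x and y as shield_top; origin on the bench, 65 mm behind the shield's middle plane. A tube block stands across the far part of the deck from x = 90 mm, 35 mm high, leaving 47 mm or more of free deck behind the paddle; a round dial 75 mm high stands at x = 15, y = 70 mm.
- lever: The slide lever as a whole (the paddle and its short stem); origin on the bench straight below lever_paddle, axes as shield_top.
- rod: The bent rod as a whole; origin at the middle of the grip bar's underside, 11 mm below rod_grip, same axes.
Things that resemble listed ones, but are neither listed nor needed, are in the scene too. Of the things shaped like the part that bears rest_seat, the grey one is meant.

How it is judged:
By the outcome, as a careful person would: the job done as asked, in the order asked, and still so for the second after the job is handed in, with the robot touching nothing.
It also fails if it takes over 58 s, if anything falls off the work surface, if the arm or the gripper's body presses on something with over 40 N, if the wrist force passes 120 N, or if a joint passes its speed limit or range.

## Robot

A 6-joint arm with a two-finger parallel gripper is mounted at the origin on the work surface. World frame = base frame: x ahead of the robot, y to its left, z up, the work surface at z = 0. Lengths are in mm, angles in rad, forces in N, time in s.
With the tool pointing down it reaches from about 275 to 750 mm from the base axis. Payload 10.2 kg.
Tool frame: the origin (TCP) lies between the finger pads; the fingertips stand 22 mm ahead of it and the grasp point (between the pads) lies 3 mm ahead of it (ctrl.nose_length is the distance from the TCP to the fingertips, in mm); y points along the fingers, z is the direction in which the jaws open and shut, and the axes are right-handed (so a half turn about y gives the same grasp; the last joint's range is limited). The gripper opens to 85 mm and grips with 20 to 120 N. Pads are 22 mm wide; open, the fingers measure 114 mm over their backs; the gripper's body (76 mm by 85 mm) begins 54 mm behind the grasp point. The pads swing forward as they close: fully open they stand 13 mm farther back than shut.
Start: joints at [-0.223, 0.313, 1.498, -0, 1.331, -0.223], TCP at [525.006, -0.014, 253.294] pointing down, gripper open.
Joint ranges: [-2.94, 2.94], [-0.97, 2.17], [0.19, 2.56], [-1.23, 4.37], [0.02, 3.11], [-2.88, 2.88]. Speed limits (rad/s): [2.39, 2.39, 3.01, 3.14, 3.14, 3.14].

## Interface

Orientations are given as a unit quaternion [w, x, y, z].
In Python, from rig import ctrl, eyes, models gives the robot as it stands.
- The arm moves only by the shell command python3 -m crank 'ROWS' [FORCE]. ROWS is JSON, a list of rows, each an object with "dp": the shift along the tool's x, y, z in mm, a list of three; "roll": the turn about the tool's y in rad; "gripper": the closure in counts, from 0 (fully open) to 255 (shut). A call has 1 to 10 rows; each row is the pose to reach, as a shift and turn from the pose commanded when the call began, along the tool's axes at that moment; what a row does not reach only later rows make up. A row lasts 1/12 s, in which the tool goes at most 41.7 mm and 7.16 degrees, less where a joint would pass 70% of its speed; a pose out of reach is approached as far as the arm can. A call with a gripper value outside its range is refused whole. The fingers move at their own pace and stop on an object; FORCE is the grip in N (left out, the last holds). Time passes only in rows, so rows that repeat a pose let the fingers close. It gives the time, the measured TCP pose, the force and the opening at its end, in the units of the state.
- ctrl.sense(): the state, without advancing time (a new reading comes with each control period).
- eyes.capture(name): name is "scene" or "side" or "wrist"; returns a dict with "color" (480x640x3 uint8, red, green, blue), "fx", "fy", "cx", "cy" (pixels), "R" (3x3) and "t" (3): a world point X has camera coordinates R X + t. Camera axes: x right, y down, z forward; pixel columns grow to the right and rows downward; lengths in mm; the calibration is good to about 2 mm. A picture is of the moment at which its call begins. There is no depth.
- ctrl.finish_job(): hands the job in, once; it reports no verdict.
Trained networks look in a picture, given as the dict that the camera call returned (one of the last four; its "shot" number tells which), for a name from the list of things; names that differ only in an ending like _2 or _b are one class to them, and where a whole thing is asked for, a point or a joint stands for the part that bears it (a point fixed in the world has none). Each returns a list of dicts, best first, with "confidence" (0 to 1); they miss things now and then, are a little off and sometimes report something else, mostly with a low value. They report only what shows in the picture. A call takes as long as a camera call. They do not tell look-alikes from the thing itself.
- models.spot_in(picture, label): "extent" ([centre column, centre row, width, height] in pixels, round what is visible of it).
- models.spot_point(picture, label): "centre" ([column, row] in pixels: a listed point, or the origin of a listed thing).
The state is a dict: "time_s": time; "joints": joint angles; "dq": joint speeds; "tau": joint torques, N m; "eef_pos": TCP position; "ee_rot": TCP orientation; "force": force on the tool from outside, world axes, zero at the start; "wrist_torque": the same for the moment, N m; "grip_width": opening from 0.0 (shut) to 1.0 (fully open).
Only numpy, scipy, OpenCV 4.12 (cv2) and the standard library are available. Lean on these libraries where they do the work, as an engineer would, in place of code of your own. Each camera call takes 0.05 s, during which the arm holds its last target. There are 200 camera calls.

## Working session

There is one attempt and no reset: what is moved stays moved. The work goes in short steps, Python scripts to look and compute and a shell command to move; the robot and the scene stay as the last step left them, time stands still between calls to the robot, and variables do not carry over. Pictures are saved under pics/ and viewed, about 8 in all and at most 12, crops included, and the job is handed in when it is done.

```bash
ls; mkdir -p pics; cat > h.py <<'E'
import cv2,numpy as np
from rig import ctrl,eyes,models
def ray(p,uv):
    R=np.array(p["R"]);t=np.array(p["t"])
    d=R.T@np.array([(uv[0]-p["cx"])/p["fx"],(uv[1]-p["cy"])/p["fy"],1.]);return -R.T@t,d/np.linalg.norm(d)
def atz(p,uv,z):
    o,d=ray(p,uv);return o+d*(z-o[2])/d[2]
def proj(p,X):
    c=np.array(p["R"])@np.array(X,float)+np.array(p["t"]);return [p["fx"]*c[0]/c[2]+p["cx"],p["fy"]*c[1]/c[2]+p["cy"]]
def tri(rs):
    A=np.zeros((3,3));b=np.zeros(3)
    for o,d in rs:
        M=np.eye(3)-np.outer(d,d);A+=M;b+=M@o
    return np.linalg.solve(A,b)
def save(p,n): cv2.imwrite("pics/"+n,p["color"][:,:,::-1])
E
python3 - <<'E'
from h import *
np.set_printoptions(precision=1,suppress=True)
s=ctrl.sense();print(s)
P={n:eyes.capture(n) for n in("scene","side")}
for n,p in P.items(): save(p,n+"0.png")
H=dict(rod_grip=121,rod_tip=36,rest_seat=121,shield_top=125,lever_paddle=85,amber=0,jar=0,tub=0,unit=0)
for l,z in H.items():
    for n,p in P.items():
        for d in models.spot_point(p,l)[:3]:
            print(l,n,np.round(d["centre"]),round(d["confidence"],2),atz(p,d["centre"],z)[:2])
E
```

```text
pics
{'time_s': 0.0, 'joints': array([-0.2,  0.3,  1.5,  0. ,  1.3, -0.2]), 'dq': array([-0.,  0., -0., -0.,  0., -0.]), 'tau': array([ -0. , -41.2, -26. ,  -0. ,   0. ,  -0. ]), 'eef_pos': array([524.8,   0. , 252.7]), 'ee_rot': array([ 0.5, -0.5,  0.5, -0.5]), 'force': array([-0.9,  0.2, -0.7]), 'wrist_torque': array([-0.,  0.,  0.]), 'grip_width': 0.9989842723881842}
rod_grip scene [251. 284.] 0.94 [ 450.5 -193. ]
rod_grip side [325. 284.] 0.63 [ 452.6 -204.5]
rod_grip side [403. 294.] 0.53 [ 585.2 -263.2]
rod_grip side [364. 224.] 0.5 [584.1 -26.6]
rod_tip scene [324. 337.] 0.95 [ 619.6 -171.3]
rod_tip side [401. 295.] 0.84 [ 622.1 -173.9]
rest_seat scene [253. 290.] 0.94 [ 461.9 -202.6]
rest_seat scene [147. 268.] 0.85 [ 239.  -285.2]
rest_seat scene [330. 382.] 0.75 [ 710.1 -287.2]
rest_seat side [469. 291.] 0.78 [ 707.8 -284.1]
shield_top scene [390. 202.] 0.77 [573.8 171.1]
shield_top side [341. 179.] 0.83 [584.  161.6]
lever_paddle scene [416. 232.] 0.53 [655.9 156.8]
lever_paddle side [370. 192.] 0.47 [657.1 152.5]
amber scene [438. 178.] 0.75 [587.1 440.4]
amber side [310. 171.] 0.89 [572.9 435.8]
amber side [342. 176.] 0.45 [655.8 387.6]
jar scene [234. 430.] 0.58 [ 577.3 -426.4]
jar side [422. 406.] 0.67 [ 573.4 -423.8]
tub scene [189. 404.] 0.86 [ 467.5 -433.6]
tub side [364. 423.] 0.78 [ 463.9 -436.1]
unit scene [408. 255.] 0.79 [649.1 153.6]
unit side [363. 223.] 0.93 [644.1 148.6]
```

View pics/scene0.png

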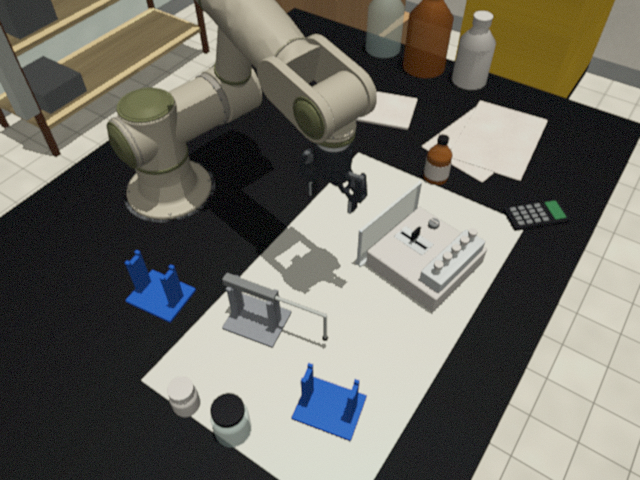

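View pics/side0.png

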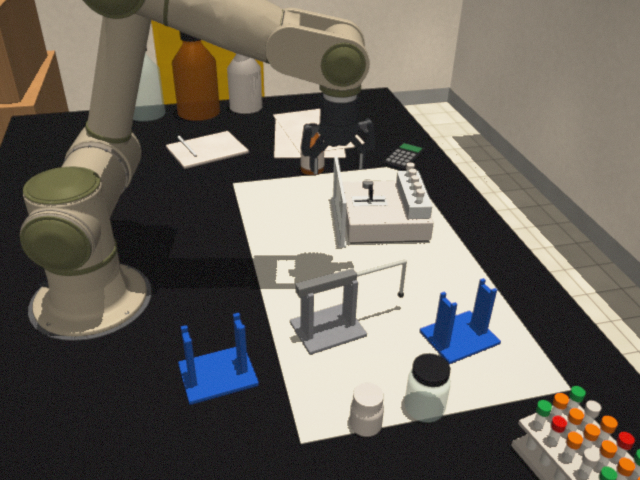

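Scene: the grey rest with the rod is at (255,310). Its two look-alikes at (160,285) and (330,400) are blue, so the grey one is meant. The shield is at (390,220), and the paddle at (416,235) is on the deck. An enlarged composite will confirm this and let me read the edges.

```bash
python3 - <<'E'
import cv2,numpy as np
a=cv2.imread("pics/scene0.png");b=cv2.imread("pics/side0.png")
f=lambda im,x,y:cv2.resize(im[y:y+75,x:x+100],(400,300),interpolation=cv2.INTER_CUBIC)
t=np.vstack([np.hstack([f(a,345,182),f(b,315,145)]),np.hstack([f(a,220,270),f(b,290,250)])])
cv2.imwrite("pics/crop1.png",t)
E
```

```text
(no output)
```

View pics/crop1.png

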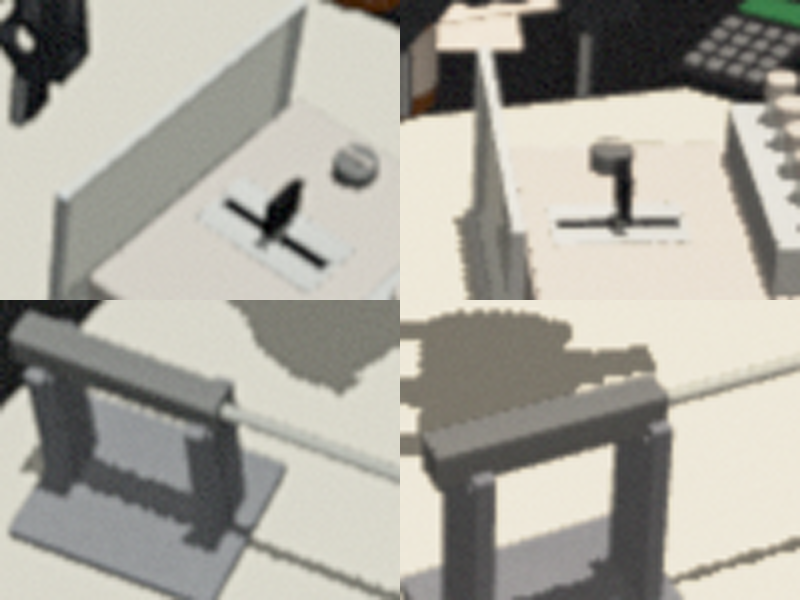

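Crops: the grey rest carries the bar in both notches. The shield's top edge runs in scene from (360.5,230.8) to (421,183) and in side from (344.5,203) to (335.5,157). The paddle is about mid-slot.

```bash
python3 - <<'E'
from h import *
np.set_printoptions(precision=1,suppress=True)
a=eyes.capture("scene");b=eyes.capture("side")
T=lambda u,v:tri([ray(a,u),ray(b,v)])
n=T((360.5,230.8),(344.5,203));f=T((421.3,183.3),(335.5,157));print("shield",n,f,np.linalg.norm(f-n))
for p,u,v in((a,(360.5,230.8),(421.3,183.3)),(b,(344.5,203),(335.5,157))):
    A,B=atz(p,u,125),atz(p,v,125);d=B-A;print(" z125",A,B,np.linalg.norm(d),np.arctan2(-d[0],d[1]))
for p,u,v in((a,(401.3,232.8),(427,248.3)),(b,(354.3,200.8),(385,200.5))):
    A,B=atz(p,u,60),atz(p,v,60);d=B-A;print("slot",A,B,np.linalg.norm(d),np.arctan2(d[1],d[0]))
C=[atz(a,u,132) for u in((227.5,273.5),(278,290.8),(223,281.3),(275.5,298))]
print("bar",C,np.mean(C,0),[np.arctan2(*(C[i]-C[j])[[1,0]]) for i,j in((1,0),(3,2))])
C=[atz(b,u,132) for u in((296.3,283.8),(353.8,268.8))];print(C,np.arctan2(*(C[1]-C[0])[[1,0]]))
print("tip",T((324,337),(401,295)),"paddle",T((416,232),(370,192)))
w=eyes.capture("wrist");save(w,"w0.png");print(w["t"],np.array(w["R"]))
E
```

```text
shield [563.9  57.3 124.7] [603.  274.5 122. ] 220.7096592440537
 z125 [564.   57.1 125. ] [605.7 268.8 125. ] 215.81191950893205 -0.19440150714290694
 z125 [563.8  56.8 125. ] [601.2 272.8 125. ] 219.2144104051218 -0.17160310722526767
slot [620.4 156.7  60. ] [693.2 147.6  60. ] 73.33790334379637 -0.12513355889623148
slot [621.1 160.9  60. ] [695.6 146.3  60. ] 75.92763499527118 -0.19411766636614367
bar [array([ 398.2, -205.1,  132. ]), array([ 512.7, -181.7,  132. ]), array([ 403.6, -225.9,  132. ]), array([ 519.1, -198.9,  132. ])] [ 458.4 -202.9  132. ] [np.float64(0.20095066296880018), np.float64(0.22964051939297012)]
[array([ 396.9, -205.3,  132. ]), array([ 513.4, -185.5,  132. ])] 0.1686850191250334
tip [ 620.9 -174.8   39. ] paddle [657.1 155.2  85.3]
[-525.9  -38.   379. ] [[ 1.   0.  -0. ]
 [ 0.  -1.   0.3]
 [-0.  -0.3 -1. ]]
```

```bash
R='{"dp":[204,0,-69],"roll":1.2,"gripper":0}'; python3 -m crank '[{"dp":[204,0,-69],"roll":1.19,"gripper":0},{"dp":[204,0,-69],"roll":1.19,"gripper":0},{"dp":[204,0,-69],"roll":1.19,"gripper":0},{"dp":[204,0,-69],"roll":1.19,"gripper":0},{"dp":[204,0,-69],"roll":1.19,"gripper":0},{"dp":[204,0,-69],"roll":1.19,"gripper":0},{"dp":[204,0,-69],"roll":1.19,"gripper":0},{"dp":[204,0,-69],"roll":1.19,"gripper":0},{"dp":[204,0,-69],"roll":1.19,"gripper":0},{"dp":[204,0,-69],"roll":1.19,"gripper":0}]' && python3 -m crank '[{"dp":[0,0,0],"roll":0.1,"gripper":0},{"dp":[0,0,0],"roll":0.19,"gripper":0},{"dp":[0,0,0],"roll":0.19,"gripper":0},{"dp":[0,0,0],"roll":0.19,"gripper":0}]'
python3 - <<'E'
from h import *
s=ctrl.sense();print(s["joints"],s["force"])
w=eyes.capture("wrist");save(w,"w1.png")
print(models.spot_point(w,"rod_grip")[:2],models.spot_point(w,"rod_tip")[:2],models.spot_point(w,"rest_seat")[:2])
for z in (0,20): print(proj(w,[456+z*8.5,-204+1.7*z,121]))
np.save("w1.npy",w,allow_pickle=True)
E
```

```text
time_s: 1.98
eef_pos: [455.9, -204.2, 253.3]
ee_rot: [-0.131, 0.131, -0.695, 0.695]
force: [0.4, 1.2, 0.1]
grip_width: 0.998
time_s: 2.32
eef_pos: [456.0, -204.0, 253.3]
ee_rot: [-0.068, 0.068, -0.704, 0.704]
force: [0.5, 0.6, -0.6]
grip_width: 1.003
[-6.55634673e-01  2.56758619e-01  1.57221734e+00  2.13973656e-06
  1.31255223e+00  7.21635282e-01] [ 0.49857789  0.59272295 -0.6233891 ]
[{'centre': [319.2, 236.1], 'confidence': 0.61}] [] []
[np.float64(326.385467574498), np.float64(235.22111231271157)]
[np.float64(325.1909469395113), np.float64(-83.75217899194934)]
```

View pics/w1.png

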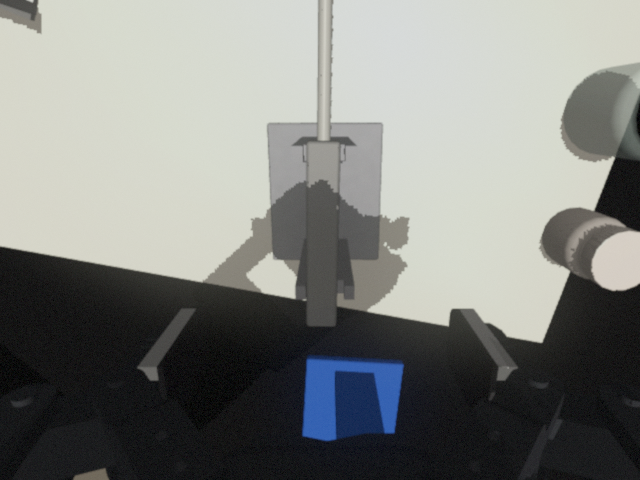

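```bash
python3 - <<'E'
from h import *
w=np.load("w1.npy",allow_pickle=True).item()
np.set_printoptions(precision=1,suppress=True)
C=[atz(w,u,132) for u in((307,141),(339,141),(306,326),(337,326))];print(C,np.mean(C,0))
f=(C[0]+C[1])/2-(C[2]+C[3])/2;print(np.linalg.norm(f),"yaw",np.arctan2(f[1],f[0]).round(3))
A,B=atz(w,(324,138),121),atz(w,(325.5,2),121);d=B-A;print("rod yaw",np.arctan2(d[1],d[0]).round(3),A,B)
A,B=atz(w,(268,124),10),atz(w,(381,124),10);d=A-B;print("foot yaw",np.arctan2(-d[0],d[1]),d)
s=ctrl.sense()
from scipy.spatial.transform import Rotation as Ro
print(Ro.from_quat(s["ee_rot"],scalar_first=True).as_matrix())
E
```

```text
[array([ 512.5, -181.6,  132. ]), array([ 516.1, -199.6,  132. ]), array([ 395.3, -202.2,  132. ]), array([ 399.3, -222.3,  132. ])] [ 455.8 -201.4  132. ]
118.98236658213845 yaw 0.183
rod yaw 0.181 [ 515.5 -190.9  121. ] [ 587.  -177.8  121. ]
foot yaw 0.19435313929120954 [-18.7  94.9   0. ]
[[-1.   0.   0.2]
 [-0.2 -0.  -1. ]
 [-0.  -1.   0. ]]
```

```bash
python3 -m crank '[{"dp":[0,30,-2.6],"roll":0,"gripper":0},{"dp":[0,60,-2.6],"roll":0,"gripper":0},{"dp":[0,85,-2.6],"roll":0,"gripper":0},{"dp":[0,105,-2.6],"roll":0,"gripper":0},{"dp":[0,120,-2.6],"roll":0,"gripper":0},{"dp":[0,129,-2.6],"roll":0,"gripper":0},{"dp":[0,129,-2.6],"roll":0,"gripper":0},{"dp":[0,129,-2.6],"roll":0,"gripper":0}]' && python3 -m crank '[{"dp":[0,0,0],"roll":0,"gripper":255},{"dp":[0,0,0],"roll":0,"gripper":255},{"dp":[0,0,0],"roll":0,"gripper":255},{"dp":[0,0,0],"roll":0,"gripper":255},{"dp":[0,0,0],"roll":0,"gripper":255},{"dp":[0,0,0],"roll":0,"gripper":255},{"dp":[0,0,0],"roll":0,"gripper":255},{"dp":[0,0,0],"roll":0,"gripper":255},{"dp":[0,0,0],"roll":0,"gripper":255},{"dp":[0,0,0],"roll":0,"gripper":255}]' 120
```

```text
time_s: 3.18
eef_pos: [455.7, -201.6, 124.7]
ee_rot: [-0.068, 0.067, -0.704, 0.704]
force: [0.4, -0.3, 1.0]
grip_width: 1.0
time_s: 4.02
eef_pos: [455.7, -201.6, 124.9]
ee_rot: [-0.068, 0.067, -0.704, 0.704]
force: [-0.8, 1.6, 5.9]
grip_width: 0.215
```

```bash
python3 -m crank '[{"dp":[0,-2,0],"roll":0,"gripper":255},{"dp":[0,-8,0],"roll":0,"gripper":255},{"dp":[0,-18,0],"roll":0,"gripper":255},{"dp":[0,-34,0],"roll":0,"gripper":255},{"dp":[0,-55,0],"roll":0,"gripper":255},{"dp":[0,-80,0],"roll":0,"gripper":255},{"dp":[0,-105,0],"roll":0,"gripper":255},{"dp":[0,-120,0],"roll":0,"gripper":255},{"dp":[0,-125,0],"roll":0,"gripper":255},{"dp":[0,-125,0],"roll":0,"gripper":255}]'
python3 - <<'E'
from h import *
np.set_printoptions(precision=1,suppress=True)
a=eyes.capture("scene");b=eyes.capture("side");save(a,"s2.png");save(b,"d2.png")
for l in("rod_grip","rod_tip"):
    u=models.spot_point(a,l);v=models.spot_point(b,l)
    print(l,u[:1],v[:1]); 
    if u and v: print(tri([ray(a,u[0]["centre"]),ray(b,v[0]["centre"])]))
im=np.vstack([cv2.resize(x["color"][130:355,210:510,::-1],(400,300)) for x in(a,b)])
cv2.imwrite("pics/c2.png",im)
s=ctrl.sense();print(s["force"],s["wrist_torque"],s["grip_width"])
t=np.array([455.8,-201.4,246])+170*np.array([.983,.185,0])-[0,0,85];print(t,proj(a,t),proj(b,t))
E
```

```text
time_s: 4.85
eef_pos: [455.7, -201.6, 250.6]
ee_rot: [-0.068, 0.067, -0.703, 0.704]
force: [0.4, -0.4, -1.0]
grip_width: 0.212
rod_grip [] [{'centre': [328.3, 230.3], 'confidence': 0.77}]
rod_tip [{'centre': [327.8, 302.6], 'confidence': 0.87}] [{'centre': [405.2, 246.6], 'confidence': 0.82}]
[ 622.3 -163.5  153.4]
[-0.1 -0.2 -0.6] [-0.  0. -0.] 0.20976430909310062
[ 622.9 -170.   161. ] [np.float64(326.27473420738073), np.float64(303.7600892751748)] [np.float64(406.4250727531812), np.float64(244.57834777262212)]
```

View pics/c2.png

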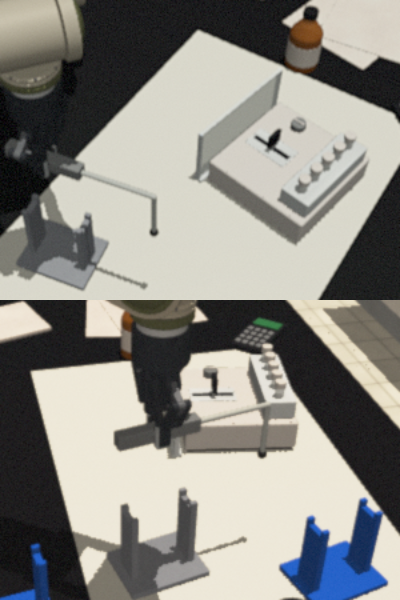

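```bash
python3 -m crank '[{"dp":[-5,0,-15],"roll":0,"gripper":255},{"dp":[-16,0,-44],"roll":0,"gripper":255},{"dp":[-28,0,-80],"roll":0,"gripper":255},{"dp":[-41,0,-116],"roll":0,"gripper":255},{"dp":[-54,0,-152],"roll":0,"gripper":255},{"dp":[-67,0,-188],"roll":0,"gripper":255},{"dp":[-80,0,-224],"roll":0,"gripper":255},{"dp":[-93,0,-260],"roll":0,"gripper":255},{"dp":[-106,0,-296],"roll":0,"gripper":255},{"dp":[-116,0,-326],"roll":0,"gripper":255}]' && python3 -m crank '[{"dp":[-8,0,-22],"roll":0.06,"gripper":255},{"dp":[-12,0,-34],"roll":0.14,"gripper":255},{"dp":[-13.7,0,-38.7],"roll":0.22,"gripper":255},{"dp":[-13.7,0,-38.7],"roll":0.3,"gripper":255},{"dp":[-13.7,0,-38.7],"roll":0.35,"gripper":255},{"dp":[-13.7,0,-38.7],"roll":0.365,"gripper":255},{"dp":[-13.7,0,-38.7],"roll":0.365,"gripper":255},{"dp":[-13.7,0,-38.7],"roll":0.365,"gripper":255}]'
python3 - <<'E'
from h import *
np.set_printoptions(precision=1,suppress=True)
a=eyes.capture("scene");b=eyes.capture("side")
sx=np.array([.984,-.177,0]);sy=np.array([.177,.984,0]);S=np.array([583.5,165.5,125])
for l in("rod_tip","lever_paddle","shield_top"):
    u=models.spot_point(a,l);v=models.spot_point(b,l)
    print(l,u[:1],v[:1])
    if u and v:
        X=tri([ray(a,u[0]["centre"]),ray(b,v[0]["centre"])]);print(X,(X-S)@sx,(X-S)@sy)
f=lambda p,x,y:cv2.resize(p["color"][y:y+120,x:x+160,::-1],(400,300),interpolation=cv2.INTER_CUBIC)
cv2.imwrite("pics/c3.png",np.hstack([f(a,330,140),f(b,300,100)]))
s=ctrl.sense();print(s["joints"],s["force"])
E
```

```text
time_s: 5.98
eef_pos: [507.4, 143.2, 248.8]
ee_rot: [0.067, -0.068, 0.704, -0.704]
force: [1.0, -1.0, -1.2]
grip_width: 0.213
time_s: 6.65
eef_pos: [513.6, 181.1, 249.0]
ee_rot: [0.061, -0.061, -0.704, 0.704]
force: [0.3, -0.4, -1.7]
grip_width: 0.213
rod_tip [{'centre': [426.7, 214.0], 'confidence': 0.6}] [{'centre': [382.8, 167.0], 'confidence': 0.62}]
[678.2 145.7 160.8] 96.69060347562925 -2.720870483187991
lever_paddle [{'centre': [234.2, 429.8], 'confidence': 0.7}] []
shield_top [{'centre': [388.0, 207.0], 'confidence': 0.91}] [{'centre': [342.3, 177.0], 'confidence': 0.83}]
[583.3 144.2 139.5] 3.5954248825841106 -21.009830553480075
[0.1 0.4 1.4 0.  1.3 1.9] [ 0.3  0.2 -1. ]
```

View pics/c3.png

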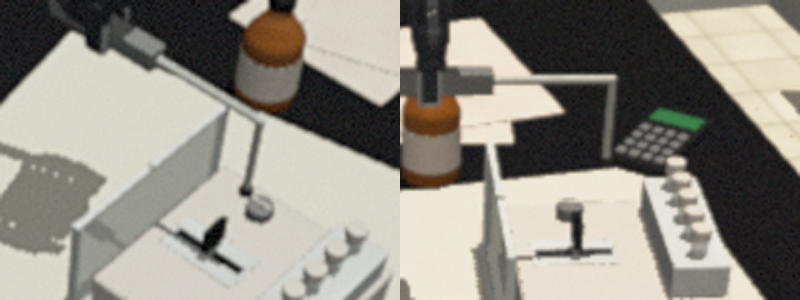

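```bash
python3 -m crank '[{"dp":[0,6,-2],"roll":0,"gripper":255},{"dp":[0,20,-2],"roll":0,"gripper":255},{"dp":[0,34,-2],"roll":0,"gripper":255},{"dp":[0,48,-2],"roll":0,"gripper":255},{"dp":[0,60,-2],"roll":0,"gripper":255},{"dp":[0,69,-2],"roll":0,"gripper":255},{"dp":[0,74,-2],"roll":0,"gripper":255},{"dp":[0,75,-2],"roll":0,"gripper":255},{"dp":[0,75,-2],"roll":0,"gripper":255}]'
python3 - <<'E'
from h import *
np.set_printoptions(precision=1,suppress=True)
a=eyes.capture("scene");b=eyes.capture("side")
sx=np.array([.984,-.177,0]);sy=np.array([.177,.984,0]);S=np.array([583.5,165.5,125])
for l in("rod_tip","lever_paddle"):
    u=models.spot_point(a,l);v=models.spot_point(b,l)
    print(l,u[:1],v[:1])
    if u and v:
        X=tri([ray(a,u[0]["centre"]),ray(b,v[0]["centre"])]);print(X,(X-S)@sx,(X-S)@sy)
f=lambda p,x,y:cv2.resize(p["color"][y:y+75,x:x+100,::-1],(400,300),interpolation=cv2.INTER_CUBIC)
cv2.imwrite("pics/c4.png",np.hstack([f(a,370,190),f(b,325,150)]))
s=ctrl.sense();print(s["force"],s["wrist_torque"])
E
```

```text
time_s: 7.8
eef_pos: [514.1, 183.3, 174.4]
ee_rot: [-0.061, 0.062, 0.704, -0.704]
force: [0.0, 0.6, -0.2]
grip_width: 0.213
rod_tip [{'centre': [422.5, 236.8], 'confidence': 0.98}] [{'centre': [423.8, 406.2], 'confidence': 0.69}]
[ 670.4 -112.3    4.8] 134.72229714637078 -257.9851393230188
lever_paddle [{'centre': [416.6, 231.7], 'confidence': 0.62}] [{'centre': [375.1, 192.1], 'confidence': 0.65}]
[663.4 144.2  94.5] 82.39847214707197 -6.8467953228083545
[ 0.8 -0.3 -1. ] [-0.  0. -0.]
```

View pics/c4.png

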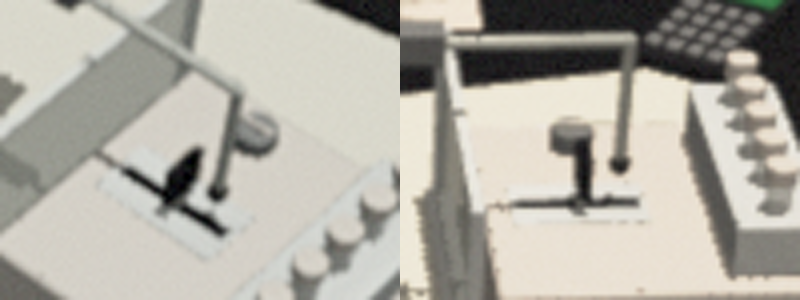

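```bash
python3 - <<'E'
from h import *
np.set_printoptions(precision=1,suppress=True)
a=eyes.capture("scene");b=eyes.capture("side")
sx=np.array([.984,-.177,0]);sy=np.array([.177,.984,0]);S=np.array([583.5,165.5,0])
for u,v in(((424.7,237.5),(380,191)),((416,234.5),(370.8,191.5))):
    X=tri([ray(a,u),ray(b,v)]);print(X,(X-S)@sx,(X-S)@sy)
E
```

```text
[681.6 150.7  86.9] 99.14373553057504 2.7880883310580997
[659.2 150.3  86.6] 77.20534256645246 -1.5341662393215654
```

```bash
python3 -m crank '[{"dp":[1,0,1],"roll":0,"gripper":255},{"dp":[3,0,1],"roll":0,"gripper":255},{"dp":[5,0,1],"roll":0,"gripper":255},{"dp":[7,0,1],"roll":0,"gripper":255},{"dp":[8,0,1],"roll":0,"gripper":255},{"dp":[9,0,1],"roll":0,"gripper":255},{"dp":[10,0,1],"roll":0,"gripper":255},{"dp":[11,0,1],"roll":0,"gripper":255},{"dp":[12,0,1],"roll":0,"gripper":255},{"dp":[13,0,1],"roll":0,"gripper":255}]' && python3 -m crank '[{"dp":[1,0,0],"roll":0,"gripper":255},{"dp":[2,0,0],"roll":0,"gripper":255},{"dp":[3,0,0],"roll":0,"gripper":255},{"dp":[4,0,0],"roll":0,"gripper":255},{"dp":[5,0,0],"roll":0,"gripper":255},{"dp":[6,0,0],"roll":0,"gripper":255}]'; python3 -c "
from h import *
s=ctrl.sense();print(s['force'],s['wrist_torque'])"
```

```text
time_s: 9.03
eef_pos: [501.3, 184.4, 174.3]
ee_rot: [-0.061, 0.062, 0.704, -0.704]
force: [2.2, 0.1, -3.3]
grip_width: 0.216
time_s: 9.53
eef_pos: [495.1, 185.5, 174.3]
ee_rot: [0.061, -0.062, -0.704, 0.704]
force: [2.1, -0.1, -3.7]
grip_width: 0.216
[ 2.0583149  -0.14269119 -3.74073286] [-0.10404625 -0.38881268  0.01398356]
```

```bash
python3 -m crank '[{"dp":[1,0,0],"roll":0,"gripper":255},{"dp":[2,0,0],"roll":0,"gripper":255},{"dp":[3,0,0],"roll":0,"gripper":255},{"dp":[4,0,0],"roll":0,"gripper":255},{"dp":[5,0,0],"roll":0,"gripper":255},{"dp":[6,0,0],"roll":0,"gripper":255},{"dp":[7,0,0],"roll":0,"gripper":255},{"dp":[8,0,0],"roll":0,"gripper":255}]'; python3 - <<'E'
from h import *
np.set_printoptions(precision=1,suppress=True)
s=ctrl.sense();print(s['force'],s['wrist_torque'])
a=eyes.capture("scene");b=eyes.capture("side")
f=lambda p,x,y:cv2.resize(p["color"][y:y+75,x:x+100,::-1],(400,300),interpolation=cv2.INTER_CUBIC)
cv2.imwrite("pics/c5.png",np.hstack([f(a,360,190),f(b,325,150)]))
E
```

```text
time_s: 10.2
eef_pos: [487.2, 186.9, 174.3]
ee_rot: [0.062, -0.062, -0.704, 0.704]
force: [3.8, -0.1, -3.6]
grip_width: 0.214
[ 3.8 -0.1 -3.6] [-0.1 -0.4  0. ]
```

View pics/c5.png

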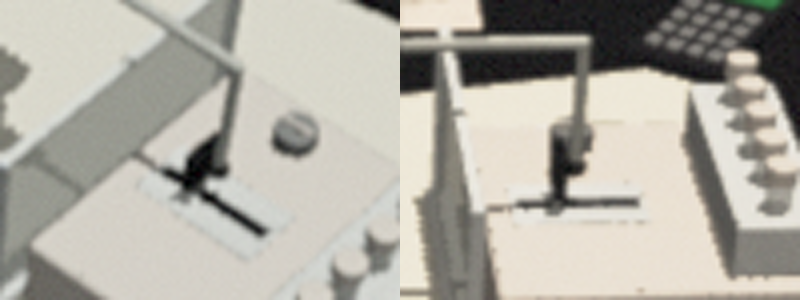

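The ball at side (369,191) is pressed on the paddle's rear face, the paddle has moved towards the shield, and the rod is still level.

```bash
python3 -m crank '[{"dp":[1,0,0],"roll":0,"gripper":255},{"dp":[2,0,0],"roll":0,"gripper":255},{"dp":[3,0,0],"roll":0,"gripper":255},{"dp":[4,0,0],"roll":0,"gripper":255},{"dp":[5,0,0],"roll":0,"gripper":255},{"dp":[6,0,0],"roll":0,"gripper":255}]' && python3 -m crank '[{"dp":[0.7,0,0],"roll":0,"gripper":255},{"dp":[1.4,0,0],"roll":0,"gripper":255}]' && python3 -m crank '[{"dp":[0.7,0,0],"roll":0,"gripper":255},{"dp":[1.4,0,0],"roll":0,"gripper":255}]'
```

```text
time_s: 10.8
eef_pos: [481.3, 187.9, 174.3]
ee_rot: [0.062, -0.062, -0.704, 0.704]
force: [2.8, -0.3, -1.9]
grip_width: 0.213
time_s: 10.97
eef_pos: [479.9, 188.2, 174.3]
ee_rot: [0.062, -0.062, -0.704, 0.704]
force: [2.8, -0.1, -2.1]
grip_width: 0.212
time_s: 11.13
eef_pos: [478.5, 188.4, 174.3]
ee_rot: [-0.062, 0.062, 0.704, -0.704]
force: [1.6, -0.7, -2.1]
grip_width: 0.215
```

```bash
python3 -c "
from h import *
s=ctrl.sense();print(s['force'],s['wrist_torque'])"
```

```text
[ 1.60937873 -0.67292137 -2.07509207] [-0.05080658 -0.34336466  0.00245479]
```

```bash
python3 -m crank '[{"dp":[0.5,0,0],"roll":0,"gripper":255},{"dp":[1,0,0],"roll":0,"gripper":255}]'; python3 -m crank '[{"dp":[0.5,0,0],"roll":0,"gripper":255},{"dp":[1,0,0],"roll":0,"gripper":255}]'; python3 -m crank '[{"dp":[0.5,0,0],"roll":0,"gripper":255},{"dp":[1,0,0],"roll":0,"gripper":255}]'
```

```text
time_s: 11.3
eef_pos: [477.6, 188.6, 174.3]
ee_rot: [0.062, -0.061, -0.704, 0.704]
force: [2.5, -1.2, -2.1]
grip_width: 0.213
time_s: 11.47
eef_pos: [476.6, 188.7, 174.3]
ee_rot: [0.061, -0.062, -0.704, 0.704]
force: [2.3, -1.3, -2.9]
grip_width: 0.216
time_s: 11.63
eef_pos: [475.6, 188.9, 174.3]
ee_rot: [-0.061, 0.062, 0.704, -0.704]
force: [2.1, -1.2, -3.3]
grip_width: 0.214
```

```bash
python3 -m crank '[{"dp":[0.5,0,0],"roll":0,"gripper":255},{"dp":[1,0,0],"roll":0,"gripper":255}]'; python3 -m crank '[{"dp":[0.5,0,0],"roll":0,"gripper":255},{"dp":[1,0,0],"roll":0,"gripper":255}]'
```

```text
time_s: 11.8
eef_pos: [474.6, 189.1, 174.3]
ee_rot: [0.061, -0.061, -0.704, 0.704]
force: [2.4, -1.3, -2.6]
grip_width: 0.214
time_s: 11.97
eef_pos: [473.6, 189.3, 174.3]
ee_rot: [0.062, -0.062, -0.704, 0.704]
force: [1.6, -0.4, -2.0]
grip_width: 0.214
```

```bash
python3 -m crank '[{"dp":[0.5,0,0],"roll":0,"gripper":255},{"dp":[1,0,0],"roll":0,"gripper":255}]'; python3 -m crank '[{"dp":[0.5,0,0],"roll":0,"gripper":255},{"dp":[1,0,0],"roll":0,"gripper":255}]'
```

```text
time_s: 12.13
eef_pos: [472.8, 189.4, 174.3]
ee_rot: [0.061, -0.062, -0.704, 0.704]
force: [5.6, -1.5, -3.1]
grip_width: 0.214
time_s: 12.3
eef_pos: [472.5, 189.4, 174.3]
ee_rot: [0.061, -0.062, -0.704, 0.704]
force: [9.2, -1.3, -6.3]
grip_width: 0.209
```

```bash
python3 -m crank '[{"dp":[0.2,0,0],"roll":0,"gripper":255},{"dp":[0.2,0,0],"roll":0,"gripper":255},{"dp":[0.2,0,0],"roll":0,"gripper":255}]'
```

```text
time_s: 12.55
eef_pos: [472.4, 189.4, 174.3]
ee_rot: [-0.061, 0.062, 0.704, -0.704]
force: [8.5, -1.2, -6.4]
grip_width: 0.21
```

```bash
python3 -m crank '[{"dp":[0.4,0,0],"roll":0,"gripper":255},{"dp":[0.4,0,0],"roll":0,"gripper":255},{"dp":[0.4,0,0],"roll":0,"gripper":255}]'; python3 -m crank '[{"dp":[0,0,0],"roll":0,"gripper":255},{"dp":[0,0,0],"roll":0,"gripper":255},{"dp":[0,0,0],"roll":0,"gripper":255}]'
```

```text
time_s: 12.8
eef_pos: [472.3, 189.4, 174.3]
ee_rot: [-0.061, 0.063, 0.704, -0.704]
force: [10.7, -0.6, -7.1]
grip_width: 0.215
time_s: 13.05
eef_pos: [472.3, 189.4, 174.3]
ee_rot: [-0.061, 0.063, 0.704, -0.704]
force: [10.2, -1.2, -6.4]
grip_width: 0.213
```

Steady at about 10 N; I'll hold for well over a second.

```bash
python3 -m crank '[{"dp":[0,0,0],"roll":0,"gripper":255},{"dp":[0,0,0],"roll":0,"gripper":255},{"dp":[0,0,0],"roll":0,"gripper":255},{"dp":[0,0,0],"roll":0,"gripper":255},{"dp":[0,0,0],"roll":0,"gripper":255},{"dp":[0,0,0],"roll":0,"gripper":255},{"dp":[0,0,0],"roll":0,"gripper":255},{"dp":[0,0,0],"roll":0,"gripper":255}]'; python3 -m crank '[{"dp":[0,0,0],"roll":0,"gripper":255},{"dp":[0,0,0],"roll":0,"gripper":255},{"dp":[0,0,0],"roll":0,"gripper":255},{"dp":[0,0,0],"roll":0,"gripper":255},{"dp":[0,0,0],"roll":0,"gripper":255},{"dp":[0,0,0],"roll":0,"gripper":255},{"dp":[0,0,0],"roll":0,"gripper":255},{"dp":[0,0,0],"roll":0,"gripper":255}]'; python3 - <<'E'
from h import *
a=eyes.capture("scene");b=eyes.capture("side")
f=lambda p,x,y:cv2.resize(p["color"][y:y+75,x:x+100,::-1],(400,300),interpolation=cv2.INTER_CUBIC)
cv2.imwrite("pics/c6.png",np.hstack([f(a,350,180),f(b,315,145)]))
E
```

```text
time_s: 13.72
eef_pos: [472.3, 189.4, 174.3]
ee_rot: [-0.061, 0.063, 0.704, -0.704]
force: [10.3, -1.4, -7.7]
grip_width: 0.215
time_s: 14.38
eef_pos: [472.3, 189.4, 174.3]
ee_rot: [-0.061, 0.063, 0.704, -0.704]
force: [11.0, -2.5, -7.2]
grip_width: 0.218
```

View pics/c6.png

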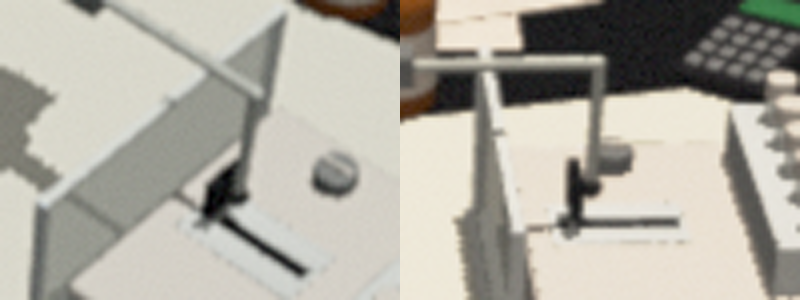

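The lever sits at the shield-side end of its slot, at side (358,190), with the ball behind it. I'll now back off and lift.

```bash
python3 -m crank '[{"dp":[-1,0,0],"roll":0,"gripper":255},{"dp":[-3,0,0],"roll":0,"gripper":255},{"dp":[-7,0,0],"roll":0,"gripper":255},{"dp":[-12,0,0],"roll":0,"gripper":255},{"dp":[-16,0,0],"roll":0,"gripper":255},{"dp":[-18,0,0],"roll":0,"gripper":255},{"dp":[-18,0,0],"roll":0,"gripper":255}]'; python3 -m crank '[{"dp":[0,-5,0],"roll":0,"gripper":255},{"dp":[0,-16,0],"roll":0,"gripper":255},{"dp":[0,-30,0],"roll":0,"gripper":255},{"dp":[0,-45,0],"roll":0,"gripper":255},{"dp":[0,-58,0],"roll":0,"gripper":255},{"dp":[0,-69,0],"roll":0,"gripper":255},{"dp":[0,-75,0],"roll":0,"gripper":255},{"dp":[0,-77,0],"roll":0,"gripper":255},{"dp":[0,-77,0],"roll":0,"gripper":255}]'; python3 - <<'E'
from h import *
np.set_printoptions(precision=1,suppress=True)
a=eyes.capture("scene");b=eyes.capture("side")
s=ctrl.sense();print(s["eef_pos"],s["force"],s["wrist_torque"])
sx=np.array([.984,-.177,0]);sy=np.array([.177,.984,0]);S=np.array([583.5,165.5,0])
for l in("rod_tip","lever_paddle"):
    u=models.spot_point(a,l);v=models.spot_point(b,l)
    print(l,u[:1],v[:1])
    if u and v:
        X=tri([ray(a,u[0]["centre"]),ray(b,v[0]["centre"])]);print(X,(X-S)@sx,(X-S)@sy)
f=lambda p,x,y:cv2.resize(p["color"][y:y+90,x:x+120,::-1],(400,300),interpolation=cv2.INTER_CUBIC)
cv2.imwrite("pics/c7.png",np.hstack([f(a,340,165),f(b,295,120)]))
E
```

```text
time_s: 15.07
eef_pos: [489.2, 186.5, 174.2]
ee_rot: [0.062, -0.062, -0.704, 0.704]
force: [-0.2, -0.8, -0.6]
grip_width: 0.21
time_s: 15.82
eef_pos: [488.8, 186.6, 251.5]
ee_rot: [-0.061, 0.062, 0.704, -0.704]
force: [0.1, -0.2, -2.5]
grip_width: 0.212
[488.6 186.6 250.7] [ 0.2  0.1 -1.3] [0.  0.1 0. ]
rod_tip [{'centre': [419.7, 208.3], 'confidence': 0.87}] [{'centre': [368.8, 163.6], 'confidence': 0.89}]
[652.4 161.9 158.7] 68.46598829248265 8.644558344988098
lever_paddle [{'centre': [362.6, 144.6], 'confidence': 0.72}] [{'centre': [358.8, 192.9], 'confidence': 0.38}]
[552.5  53.1 252.3] -10.57687904497255 -116.1273066129663
```

View pics/c7.png

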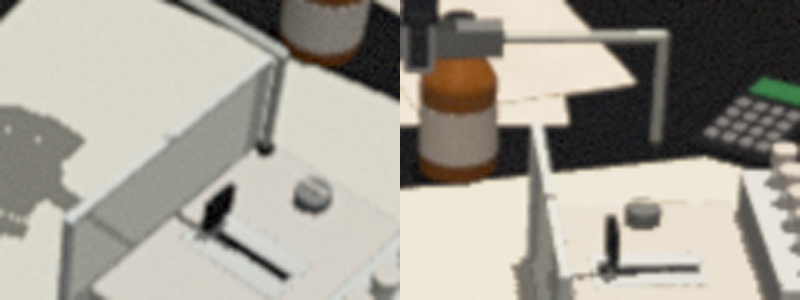

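The lever stayed home after release, at side (358,193), and the rod is level in the hand. Returning to the rest.

```bash
python3 -m crank '[{"dp":[-1,0,15],"roll":0,"gripper":255},{"dp":[-4,0,44],"roll":0,"gripper":255},{"dp":[-7,0,80],"roll":0,"gripper":255},{"dp":[-10,0,118],"roll":0,"gripper":255},{"dp":[-14,0,156],"roll":0,"gripper":255},{"dp":[-17,0,194],"roll":0,"gripper":255},{"dp":[-20,0,232],"roll":0,"gripper":255},{"dp":[-24,0,270],"roll":0,"gripper":255},{"dp":[-28,0,308],"roll":0,"gripper":255},{"dp":[-31,0,342],"roll":0,"gripper":255}]' && python3 -m crank '[{"dp":[-2.5,0,26],"roll":-0.06,"gripper":255},{"dp":[-3.6,0,40],"roll":-0.14,"gripper":255},{"dp":[-3.6,0,46],"roll":-0.22,"gripper":255},{"dp":[-3.6,0,46],"roll":-0.3,"gripper":255},{"dp":[-3.6,0,46],"roll":-0.35,"gripper":255},{"dp":[-3.6,0,46],"roll":-0.365,"gripper":255},{"dp":[-3.6,0,46],"roll":-0.365,"gripper":255},{"dp":[-3.6,0,46],"roll":-0.365,"gripper":255},{"dp":[-3.6,0,46],"roll":-0.365,"gripper":255}]'
python3 - <<'E'
from h import *
np.set_printoptions(precision=2,suppress=True)
from scipy.spatial.transform import Rotation as Ro
s=ctrl.sense();print(s["eef_pos"]);M=Ro.from_quat(s["ee_rot"],scalar_first=True).as_matrix();print("yaw",np.arctan2(-M[1,0],-M[0,0]),M[2])
a=eyes.capture("scene");b=eyes.capture("side");w=eyes.capture("wrist")
u=models.spot_point(a,"rod_tip");v=models.spot_point(b,"rod_tip")
print(u[:1],v[:1],tri([ray(a,u[0]["centre"]),ray(b,v[0]["centre"])]))
f=lambda p,x,y:cv2.resize(p["color"][y:y+120,x:x+160,::-1],(400,300),interpolation=cv2.INTER_CUBIC)
cv2.imwrite("pics/c8.png",np.hstack([f(b,270,190),cv2.resize(w["color"][:,:,::-1],(400,300))]))
E
```

```text
time_s: 16.95
eef_pos: [459.5, -157.8, 251.2]
ee_rot: [0.062, -0.062, -0.704, 0.704]
force: [0.6, 0.5, -1.8]
grip_width: 0.213
time_s: 17.7
eef_pos: [455.7, -201.4, 251.3]
ee_rot: [-0.067, 0.067, -0.704, 0.704]
force: [0.3, 0.0, -1.8]
grip_width: 0.212
[ 455.71 -201.41  251.28]
yaw 0.18992178353161102 [ 0. -1.  0.]
[{'centre': [325.3, 305.0], 'confidence': 0.94}] [{'centre': [405.8, 246.0], 'confidence': 0.61}] [ 621.64 -171.48  158.42]
```

View pics/c8.png

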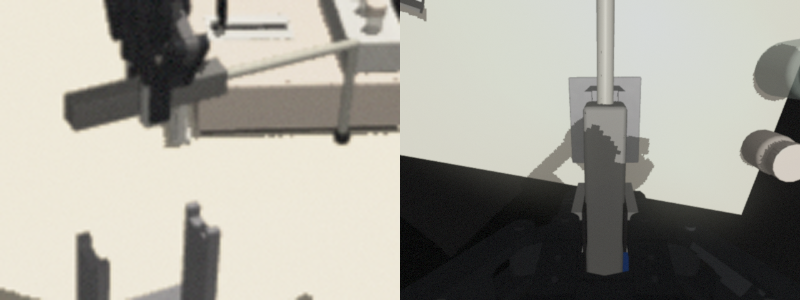

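```bash
python3 -m crank '[{"dp":[0,20,0.2],"roll":0,"gripper":255},{"dp":[0,50,0.2],"roll":0,"gripper":255},{"dp":[0,80,0.2],"roll":0,"gripper":255},{"dp":[0,100,0.2],"roll":0,"gripper":255},{"dp":[0,110,0.2],"roll":0,"gripper":255},{"dp":[0,115,0.2],"roll":0,"gripper":255},{"dp":[0,118,0.2],"roll":0,"gripper":255},{"dp":[0,118,0.2],"roll":0,"gripper":255}]'; python3 -m crank '[{"dp":[0,2,0],"roll":0,"gripper":255},{"dp":[0,4,0],"roll":0,"gripper":255},{"dp":[0,5.5,0],"roll":0,"gripper":255},{"dp":[0,6.5,0],"roll":0,"gripper":255},{"dp":[0,6.5,0],"roll":0,"gripper":255}]'
```

```text
time_s: 18.62
eef_pos: [456.0, -202.0, 133.9]
ee_rot: [-0.068, 0.067, -0.704, 0.704]
force: [0.4, -0.1, -1.5]
grip_width: 0.213
time_s: 19.03
eef_pos: [455.7, -201.7, 126.8]
ee_rot: [0.067, -0.067, 0.704, -0.704]
force: [-0.1, -0.0, -1.9]
grip_width: 0.213
```

```bash
python3 -m crank '[{"dp":[0,0.5,0],"roll":0,"gripper":255},{"dp":[0,1,0],"roll":0,"gripper":255},{"dp":[0,1.5,0],"roll":0,"gripper":255},{"dp":[0,1.5,0],"roll":0,"gripper":255}]'; python3 -m crank '[{"dp":[0,0.3,0],"roll":0,"gripper":255},{"dp":[0,0.6,0],"roll":0,"gripper":255},{"dp":[0,0.6,0],"roll":0,"gripper":255}]'
```

```text
time_s: 19.37
eef_pos: [455.7, -201.7, 125.2]
ee_rot: [0.067, -0.067, 0.704, -0.704]
force: [-0.2, 0.8, -1.2]
grip_width: 0.21
time_s: 19.62
eef_pos: [455.7, -201.7, 124.9]
ee_rot: [-0.067, 0.067, -0.704, 0.704]
force: [-2.0, 0.2, 2.0]
grip_width: 0.211
```

```bash
python3 -m crank '[{"dp":[0,0,0],"roll":0,"gripper":180},{"dp":[0,0,0],"roll":0,"gripper":170},{"dp":[0,0,0],"roll":0,"gripper":140},{"dp":[0,0,0],"roll":0,"gripper":90},{"dp":[0,0,0],"roll":0,"gripper":0},{"dp":[0,0,0],"roll":0,"gripper":0},{"dp":[0,0,0],"roll":0,"gripper":0},{"dp":[0,0,0],"roll":0,"gripper":0},{"dp":[0,0,0],"roll":0,"gripper":0},{"dp":[0,0,0],"roll":0,"gripper":0}]' 20; python3 - <<'E'
from h import *
np.set_printoptions(precision=2,suppress=True)
b=eyes.capture("side");w=eyes.capture("wrist");a=eyes.capture("scene")
f=lambda p,x,y:cv2.resize(p["color"][y:y+120,x:x+160,::-1],(400,300),interpolation=cv2.INTER_CUBIC)
cv2.imwrite("pics/c9.png",np.hstack([f(b,270,250),cv2.resize(w["color"][:,:,::-1],(400,300))]))
print([ (models.spot_point(p,"rod_tip") or [0])[0] for p in(a,b)])
E
```

```text
time_s: 20.45
eef_pos: [455.7, -201.7, 124.7]
ee_rot: [-0.067, 0.067, -0.704, 0.704]
force: [-0.1, -0.4, -0.1]
grip_width: 0.996
[{'centre': [325.4, 337.8], 'confidence': 0.64}, {'centre': [398.5, 297.8], 'confidence': 0.58}]
```

View pics/c9.png

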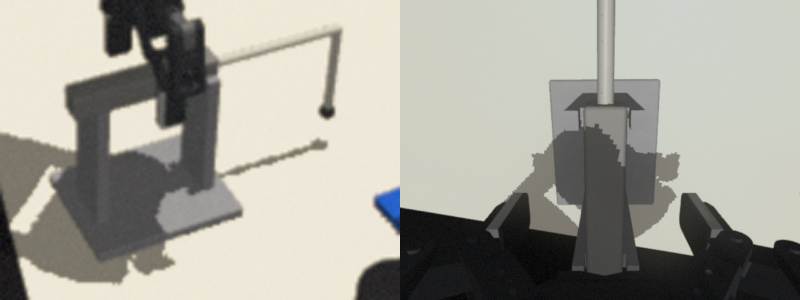

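The bar lies in both notches and the jaws are clear of it on both sides. I'll retreat straight up and do a final check.

```bash
python3 -m crank '[{"dp":[0,-8,0],"roll":0,"gripper":0},{"dp":[0,-25,0],"roll":0,"gripper":0},{"dp":[0,-50,0],"roll":0,"gripper":0},{"dp":[0,-80,0],"roll":0,"gripper":0},{"dp":[0,-110,0],"roll":0,"gripper":0},{"dp":[0,-130,0],"roll":0,"gripper":0},{"dp":[0,-135,0],"roll":0,"gripper":0},{"dp":[0,-135,0],"roll":0,"gripper":0},{"dp":[0,-135,0],"roll":0,"gripper":0}]'; python3 - <<'E'
from h import *
np.set_printoptions(precision=1,suppress=True)
a=eyes.capture("scene");b=eyes.capture("side")
H=dict(rod_grip=121,rod_tip=36,lever_paddle=85,amber=0,jar=0,tub=0)
for l,z in H.items():
    for n,p in(("scene",a),("side",b)):
        for d in models.spot_point(p,l)[:1]: print(l,n,np.round(d["centre"]),round(d["confidence"],2),atz(p,d["centre"],z)[:2])
f=lambda p,x,y:cv2.resize(p["color"][y:y+180,x:x+240,::-1],(400,300),interpolation=cv2.INTER_CUBIC)
cv2.imwrite("pics/c10.png",np.hstack([f(a,220,175),f(b,270,145)]))
E
```

```text
time_s: 21.45
eef_pos: [455.4, -201.5, 258.9]
ee_rot: [0.067, -0.068, 0.704, -0.704]
force: [0.3, 0.2, -0.5]
grip_width: 0.999
rod_grip scene [248. 287.] 0.73 [ 449.5 -203. ]
rod_grip side [331. 284.] 0.63 [ 463.6 -207.6]
rod_tip scene [326. 340.] 0.65 [ 626.3 -173.8]
rod_tip side [398. 296.] 0.84 [ 616.2 -175.7]
lever_paddle scene [403. 225.] 0.51 [621.1 158.4]
lever_paddle side [360. 196.] 0.51 [627.1 141.8]
amber scene [437. 176.] 0.66 [581.2 445.6]
jar scene [232. 429.] 0.67 [ 573.6 -426. ]
jar side [422. 403.] 0.92 [ 575.9 -417.6]
tub scene [186. 402.] 0.75 [ 461.  -434.4]
tub side [368. 424.] 0.57 [ 469.4 -439.5]
```

```bash
python3 -c "
from rig import ctrl
print(ctrl.finish_job())"
```

```text
the job is handed in; nothing more can be done
None
```

The job is done and handed in after about 21.5 s on the robot's clock. I took the rod from the grey rest, reached over the shield and drew the lever slowly home. The force rose from about 2 to 9 N over roughly 2 mm at the stop. I held it there at 10 to 11 N for about 1.6 s, and no reading went above about 11.3 N along the pull. I then laid the rod back at the pose where I had grasped it and let go.

**Lever and rod:** After I released it, the lever stayed at the shield end of its slot. Before I retreated, a picture showed the bar in both notches with the jaws clear of it.

**Bystanders:** The last network readings put the bar, its tip and the two jars within about 10 mm of where they started. The amber bottle showed unshifted in the scene view but was not detected in the side view at the end.

**Gaps in the checks:**
- The picture taken after the retreat could not be viewed, because the limit of 12 was reached, so that final state rests on the network readings alone.
- I never saw the catch itself directly. I only saw that the lever did not move back.
- While leaning on the lever the wrist also read about 7 N downward, which I left alone. In the pictures the rod stayed level in the grip.

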